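# Chock the mailing tube before opening the slide gate

### The job

The mailing tube on the sloping parcel slide is kept from rolling off only by the lift gate. Chock it by setting one of the two wedges snugly against its downhill side, then swing the gate's lever over to open the gate well clear and leave it open, so that the tube stays where it is by itself. The wedges look alike but one has a worn, slippery sole that will not hold on the slide, so feel which one grips by dragging it across its pad; leave the tape roll, the stamp and the pen cup where they are.

Things in the scene. Friction and masses are not known exactly. Their poses are not given: they have to be found in the camera images.
- slide: Fixed sloping parcel slide: aluminium deck 260 mm long (its x), 300 mm wide (its y). Origin on the counter under the deck; x level, pointing uphill, z up. Deck surface rises 15 degrees (0.262 rad) towards +x, is 50 mm above the origin at x = 0, and runs from x = -135 to +116 mm; the downhill end is open. A 40 mm high curb closes the uphill end, 4 mm behind the tube.
- slide_tube_line (a point): Fixed point on the deck's surface where the resting tube touches it, mid-width; slide's axes. A wedge snug against the tube, pointing uphill, has its thin edge about 16 mm and its thick end about 71 mm downhill of it.
- tube_center (a point): Centre of the loose, smooth varnished cardboard mailing tube, 60 mm across, 220 mm long, about 0.4 kg. It lies across the slide (along the slide's y), leaning downhill against the gate's bar, and rolls freely once the bar is lifted.
- gate (a joint): Angle of the lift gate (rad): 0 closed, 0.8 fully open. Its hinge axis runs across the slide, 36 mm above the deck, 144 mm downhill of the tube's line. Swinging its lever's top downhill lifts the bar. Stiff: about 5 N at the knob; stays where it is left.
- gate_bar (a point): Middle of the gate's round steel bar, 8 mm diameter, which lies across the slide 36 mm above the deck when closed, on the tube's downhill side; a wedge passes under it. Side arms 131 mm either side of mid-width join it to the hinge 110 mm downhill.
- lever_knob (a point): Centre of the 22 mm ball knob on the gate's lever, 90 mm from the hinge axis, at the slide's right-hand (-y) edge. The lever below it is a 10 mm square bar that stands square to the deck when closed. Moves with the gate.
- pad: Fixed flat plywood pad, 290 x 110 x 6 mm, origin at its underside's centre, x along its length. Two loose black wedges stand on it. One has a good rubber sole (friction about 0.7: 4 to 8 N to drag it on the pad; stays put on the slide), the other a worn sole (about 0.2: 1 N or less; slips down the slide by itself). Which stands where changes.
- wedge_spot_near (a point): Starting place of one wedge: its centre, half-way up; does not move with it. Axes of the pad and of the wedge: x from the wedge's thick end to its thin edge. Each wedge is 55 mm long, 50 mm wide, about 0.45 kg: the rear 38 mm a flat-topped block 23 mm high, the front sloping steeply down to a 2.5 mm edge.
- wedge_spot_far (a point): Starting place of the other wedge, 140 mm from the first along the pad's +x; see wedge_spot_near.
- tape_roll: Bystander: roll of clear tape lying flat, 90 mm across, 24 mm high; origin at its underside's centre.
- stamp: Bystander: wooden hand stamp standing upright, 36 mm across, 72 mm high; origin at its foot.
- pen_cup: Bystander: black pen cup, 72 mm across, 90 mm high; origin at its foot.
Not all that is in view belongs to the job. Of the things like the part that bears tube_center, leave any that is green; of the rest the smaller one is meant.

How it is judged:
By the outcome, as a careful person would: the job done as asked, in the order asked, and still so for the second after the job is handed in, with the robot touching nothing.
It also fails if it takes over 72 s, if anything falls off the work surface, if the arm or the gripper's body presses on something with over 40 N, if the wrist force passes 120 N, or if a joint passes its speed limit or range.

### The arm

A 6-joint arm with a two-finger parallel gripper is mounted at the origin on the work surface. World frame = base frame: x ahead of the robot, y to its left, z up, the work surface at z = 0. Lengths are in m, angles in rad, forces in N, time in s.
With the tool pointing down it reaches from about 0.35 to 0.775 m from the base axis. Payload 7.3 kg.
Tool frame: the origin (TCP) lies at the very end of the fingers, on their centre line; the grasp point (between the pads) lies 19 mm behind it; z points along the fingers, x is the direction in which the jaws open and shut, and the axes are right-handed (so a half turn about z gives the same grasp; the last joint's range is limited). The gripper opens to 92 mm and grips with 3 to 60 N. Pads are 19 mm wide; open, the fingers measure 130 mm over their backs; the gripper's body (75 mm by 190 mm) begins 47 mm behind the grasp point.
Start: joints at [1.108, 0.342, 1.524, -0, 1.275, -0.146], TCP at [0.164, 0.499, 0.227] pointing down, gripper open.
Joint ranges: [-2.53, 2.53], [-0.77, 2.02], [0.04, 2.7], [-1, 4.14], [0.28, 2.66], [-3.11, 3.11]. Speed limits (rad/s): [2.57, 2.57, 3.14, 3.14, 3.14, 3.14].

### API

Orientations are given as a unit quaternion [w, x, y, z].
In Python, from workcell import manip gives the robot as it stands. The module is installed in compiled form; this text tells all that it offers.
- The arm moves only by the shell command python3 -m pendant 'ROWS'. ROWS is text: rows parted by semicolons, each of 7 numbers parted by spaces: the opening, from 0 (shut) to 1 (fully open), then the shift along the tool's x, y, z in mm, then the turn, a rotation vector about the tool's x, y, z in rad. In form: gripper tx ty tz rx ry rz; .... A call has 1 to 5 rows; each row is the pose to reach, as a shift and turn from the pose commanded when the call began, along the tool's axes at that moment; what a row does not reach only later rows make up. A row lasts 1/8 s, in which the tool goes at most 62.5 mm and 10.7 degrees, less where a joint would pass 70% of its speed; a pose out of reach is approached as far as the arm can. A call with a gripper value outside its range is refused whole. The fingers move at their own pace and stop on an object; the grip force is fixed at half the most. Time passes only in rows, so rows that repeat a pose let the fingers close. It gives the time, the measured TCP pose, the force and the opening at its end, in the units of the state.
- manip.sense(): the state, without advancing time (a new reading comes with each control period).
- manip.grab_frame(name): name is "side" or "top" or "wrist"; returns (picture, depth): 400x640x3 uint8, red, green, blue; 400x640 float32, m along the optical axis (not along the pixel's ray), 0 where there is no reading.
- manip.camera_params(name): a dict with "fov_y" (degrees; the focal length in pixels is half the picture's height over the tangent of half this angle, whatever the lens; pixels are square), "cx", "cy" (the principal point, pixels), "xyz" and "attitude" of the camera in the world; the wrist camera has in their place "mount" (4x4, takes a point from camera to tool coordinates, whose origin is the TCP and whose axes are the tool frame's). Camera axes: x right, y down, z forward; pixel columns grow to the right and rows downward; lengths in m; the calibration is good to about 2 mm. A picture is of the moment at which its call begins: read the wrist's pose just before it. camera_params takes no time and is no camera call.
- manip.finish_job(): hands the job in, once; it reports no verdict.
The state is a dict: "t": time; "joints": joint angles; "qvel": joint speeds; "effort": joint torques, N m; "position": TCP position; "tool_rot": TCP orientation; "wrist_force": force on the tool from outside, world axes, zero at the start; "ft_torque": the same for the moment, N m; "width": finger opening in m.
Only numpy, scipy, OpenCV 4.12 (cv2) and the standard library are available. Lean on these libraries where they do the work, as an engineer would, in place of code of your own. Each camera call takes 0.05 s, during which the arm holds its last target. There are 200 camera calls.

## Working session

There is one attempt and no reset: what is moved stays moved. The work goes in short steps, Python scripts to look and compute and a shell command to move; the robot and the scene stay as the last step left them, time stands still between calls to the robot, and variables do not carry over. Pictures are saved under pics/ and viewed, on a budget of 10 in all, crops included, one or two more only if the job needs it, and the job is handed in when it is done.

```bash
mkdir -p pics; cat > h.py <<'E'
import numpy as np, cv2
from workcell import manip
from scipy.spatial.transform import Rotation as R
def rot(q): return R.from_quat([q[1],q[2],q[3],q[0]]).as_matrix()
def look(name,save=None):
    s=manip.sense(); im,d=manip.grab_frame(name); p=manip.camera_params(name)
    f=200/np.tan(np.radians(p["fov_y"])/2)
    if "mount" in p:
        T=np.eye(4);T[:3,:3]=rot(s["tool_rot"]);T[:3,3]=s["position"];T=T@np.array(p["mount"])
    else:
        T=np.eye(4);a=np.array(p["attitude"]);T[:3,:3]=a if a.shape==(3,3) else rot(a);T[:3,3]=p["xyz"]
    v,u=np.mgrid[:400,:640]
    c=np.stack([(u-p["cx"])/f*d,(v-p["cy"])/f*d,d],-1)
    W=c@T[:3,:3].T+T[:3,3]; W[d==0]=np.nan
    if save: cv2.imwrite(f"pics/{save}.png",im[:,:,::-1])
    np.savez(f"/tmp/{save or name}.npz",im=im,W=W,T=T)
    return im,W,T,p
E
python3 - <<'E'
from h import *
for n in("top","side"):
    im,W,T,p=look(n,n+"0"); print(n,p)
a=[cv2.imread(f"pics/{n}0.png") for n in("top","side")]
print(manip.sense())
E
```

```text
top {'fov_y': 55.02973937319466, 'cx': 324.6919840039456, 'cy': 200.40671775050558, 'xyz': array([ 0.31470177, -0.10522988,  1.24129116]), 'attitude': array([-0.07521802,  0.71768624, -0.68879293,  0.06951981])}
side {'fov_y': 54.27815629290288, 'cx': 315.8378019360888, 'cy': 200.71791348475287, 'xyz': array([0.4460236 , 0.71928083, 0.76643398]), 'attitude': array([ 0.02200307, -0.03530445,  0.89532874, -0.44345902])}
{'t': 0.1, 'joints': array([ 1.10797079e+00,  3.42660930e-01,  1.52489476e+00,  1.67344755e-05,
        1.27538595e+00, -1.46005321e-01]), 'qvel': array([ 1.04823062e-03, -1.62661211e-03, -2.23880439e-03,  4.08411845e-05,
       -4.13399225e-04, -1.09391993e-03]), 'effort': array([ 1.95729619e-03, -4.32000804e+01, -2.44696552e+01,  7.20707746e-02,
        5.26229327e-02, -3.37321057e-05]), 'position': array([0.16338256, 0.49856618, 0.22611969]), 'tool_rot': array([ 3.04957996e-04,  8.09799559e-01,  5.86706246e-01, -6.01665271e-04]), 'wrist_force': array([-0.46782847,  0.0498283 , -0.58719103]), 'ft_torque': array([0.02822695, 0.02590432, 0.02167218]), 'width': 0.09204838752174141}
```

View pics/top0.png

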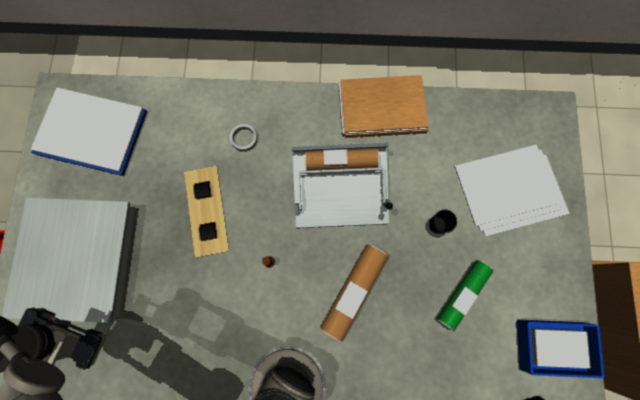

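View pics/side0.png

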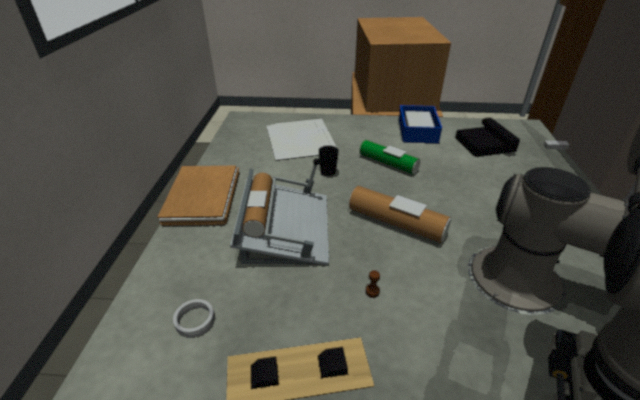

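The top view shows the slide at about (341,187) with the brown tube at (342,158) and the knob at (388,205). The pad is at (206,210), with wedges at (203,190) and (207,231). The tape roll is at (243,137), the stamp at (268,261) and the cup at (441,222). In the side view, the lever is at the slide's far (-y) edge.

```bash
python3 - <<'E'
from h import *
D=np.load("/tmp/top0.npz");W=D["W"];im=D["im"].astype(int)
hsv=cv2.cvtColor(D["im"],cv2.COLOR_RGB2HSV)
def box(m,x0,y0,x1,y1):
    k=np.zeros_like(m);k[y0:y1,x0:x1]=m[y0:y1,x0:x1];return k
# pad
pad=box((hsv[...,1]>70)&(hsv[...,2]>120),175,155,240,265)
r=cv2.minAreaRect(np.argwhere(pad)[:,::-1].astype(np.float32));print("pad px",r)
P=W[pad];print("pad z",np.nanmedian(P[:,2])); r=cv2.minAreaRect(P[:,:2].astype(np.float32));print("pad",r,cv2.boxPoints(r).round(3).tolist())
blk=box(im.max(2)<60,180,175,230,250)
n,l,st,c=cv2.connectedComponentsWithStats(blk.astype(np.uint8))
for i in range(1,n):
    if st[i,4]>60:
        P=W[l==i];t=P[P[:,2]>.022];print("wedge",c[i],st[i],np.nanmedian(P,0).round(4),len(t),cv2.minAreaRect(t[:,:2].astype(np.float32)), np.nanmax(P[:,2]))
# deck plane
dk=W[185:218,308:375].reshape(-1,3);dk=dk[np.isfinite(dk).all(1)]
for _ in range(3):
    A=np.c_[dk[:,:2],np.ones(len(dk))];s=np.linalg.lstsq(A,dk[:,2],rcond=None)[0];e=dk[:,2]-A@s;dk=dk[abs(e)<max(.004,0.002)]
print("deck plane",s,np.degrees(np.arctan(np.hypot(*s[:2]))),"heading",np.degrees(np.arctan2(s[1],s[0])),e.std())
tb=box((hsv[...,1]>90)&(hsv[...,2]>60),300,145,385,172)
r=cv2.minAreaRect(np.argwhere(tb)[:,::-1].astype(np.float32));print("tube px",r)
P=W[tb];print("tube",np.nanmedian(P,0),cv2.minAreaRect(P[np.isfinite(P).all(1)][:,:2].astype(np.float32)),np.nanpercentile(P[:,2],[2,50,98]))
P=W[tb];P=P[np.isfinite(P).all(1)];print("tube crest",P[P[:,2]>np.percentile(P[:,2],80)].mean(0))
kn=W[195:212,382:396].reshape(-1,3);kn=kn[kn[:,2]>.11];print("knob",kn.mean(0),kn[:,2].max(),len(kn))
dm=W[140:232,288:395]
E
```

```text
pad px ((205.4600067138672, 211.219970703125), (87.9640884399414, 35.35533905029297), 81.8698959350586)
pad z 0.006002551340534401
pad ((0.5244411826133728, 0.3001798987388611), (0.2955710291862488, 0.10886771976947784), 14.584149360656738) [[0.36800000071525574, 0.3160000145435333], [0.39500001072883606, 0.20999999344348907], [0.6809999942779541, 0.2849999964237213], [0.6539999842643738, 0.38999998569488525]]
wedge [202.06355932 189.90254237] [194 182  17  17 236] [0.5852 0.3102 0.028 ] 190 ((0.587158739566803, 0.3121330738067627), (0.046451471745967865, 0.047690343111753464), 14.069914817810059) 0.03506928137415133
wedge [207.4214876 231.0661157] [199 223  18  17 242] [0.4521 0.2785 0.0279] 203 ((0.45004695653915405, 0.2795509696006775), (0.04410867393016815, 0.047939836978912354), 10.561235427856445) 0.034806621008703686
deck plane [ 0.26469415  0.02220738 -0.11250392] 14.875633862797761 heading 4.79578516052849 0.0019169303144204541
tube px ((341.66497802734375, 158.62887573242188), (18.571733474731445, 71.4716567993164), 87.39744567871094)
tube [ 0.67653338 -0.16725132  0.12192321] ((0.6904088258743286, -0.14053091406822205), (0.07087550312280655, 0.22633019089698792), 5.313807487487793) [0.10017774 0.12192321 0.12979736]
tube crest [ 0.6844912  -0.14883919  0.12791962]
knob [ 0.53208158 -0.27539356  0.15777664] 0.16721848374011272 49
```

```bash
python3 - <<'E'
import cv2
a=cv2.imread("pics/top0.png")[130:250,170:410];cv2.imwrite("pics/crop0.png",cv2.resize(a,None,fx=3.3,fy=3.3,interpolation=2))
E
```

```text
(no output)
```

View pics/crop0.png

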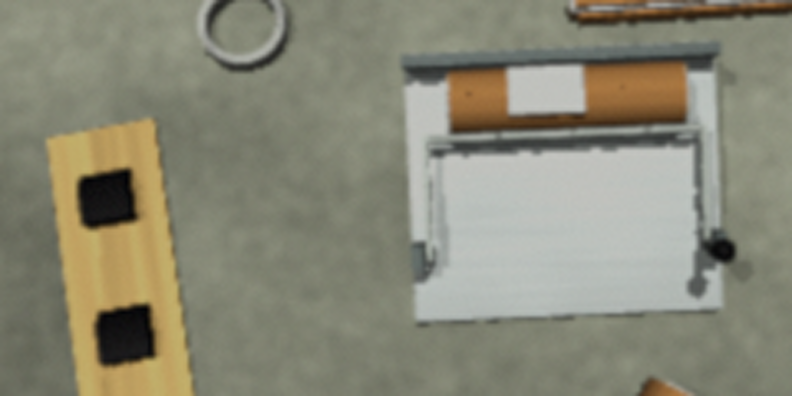

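```bash
python3 -m pendant '1 -82 400 0 0 0 -0.571;1 -82 400 0 0 0 -0.571;1 -82 400 0 0 0 -0.571;1 -82 400 0 0 0 -0.571;1 -82 400 0 0 0 -0.571'; python3 - <<'E'
from h import *
print(manip.camera_params("wrist"));im,W,T,p=look("wrist","w1");s=manip.sense();print(s["position"],rot(s["tool_rot"]).round(3))
E
```

```text
t: 0.72
position: [0.4188, 0.3531, 0.2265]
tool_rot: [-0.0, 0.611, 0.791, -0.0]
wrist_force: [0.4, 1.7, 0.5]
width: 0.0914
{'fov_y': 60.60537493671489, 'cx': 319.5560675749074, 'cy': 193.86763229273436, 'mount': array([[ 9.99999798e-01,  5.55681201e-05, -6.32512195e-04,
         3.06680060e-04],
       [ 1.20950316e-04,  9.61252044e-01,  2.75670987e-01,
        -7.53524300e-02],
       [ 6.23322159e-04, -2.75671008e-01,  9.61251844e-01,
        -1.58056470e-01],
       [ 0.00000000e+00,  0.00000000e+00,  0.00000000e+00,
         1.00000000e+00]])}
[0.42529213 0.34901651 0.22618505] [[-0.247  0.969  0.004]
 [ 0.969  0.247 -0.003]
 [-0.003  0.003 -1.   ]]
```

View pics/w1.png

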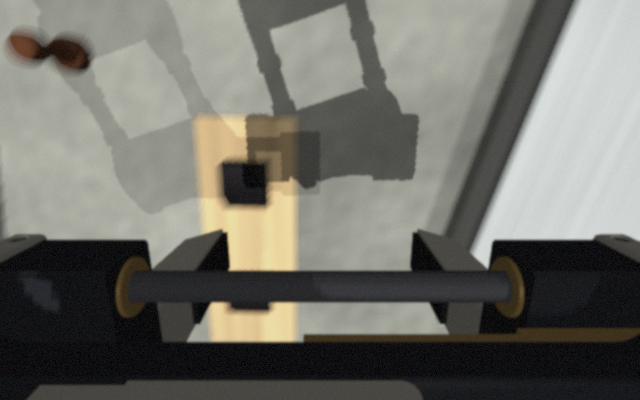

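The wrist picture shows the near wedge at (245,183), the far one hidden behind the gripper at (250,305) and the stamp at (50,50). I'll use depth to find which end is thin.

```bash
python3 - <<'E'
from h import *
D=np.load("/tmp/w1.npz");W=D["W"];im=D["im"].astype(int)
P=W[120:245,200:300].reshape(-1,3);P=P[np.isfinite(P).all(1)]
a=np.radians(14.3);ex=np.array([np.cos(a),np.sin(a)]);ey=np.array([-ex[1],ex[0]])
q=np.c_[(P[:,:2]-[.45,.2795])@ex,(P[:,:2]-[.45,.2795])@ey]
for x in range(-40,42,4):
    m=(abs(q[:,0]-x/1e3)<.002)&(abs(q[:,1])<.018)
    print(x,m.sum(),(np.percentile(P[m,2],[10,50,90])*1e3).round(1) if m.any() else "")
m=(P[:,2]>.025)&(P[:,2]<.033);r=cv2.minAreaRect(P[m][:,:2].astype(np.float32));print(r);print(q[m].min(0),q[m].max(0))
pad=(im[...,0]>im[...,2]+60)&(im[...,0]>150);pad[:100]=0;pad[270:]=0
y,x=np.nonzero(pad);
c=[];
for v in range(205,240,3):
    u=np.nonzero(pad[v,150:350])[0]+150
    if len(u): c.append((W[v,u[0]+2,:2]+W[v,u[-1]-2,:2])/2)
c=np.array(c);print(c.round(4).tolist())
E
```

```text
-40 109 [5.1 6.3 7.1]
-36 120 [5.  5.9 7.3]
-32 129 [5.2 6.1 7.1]
-28 97 [4.8 6.1 7.1]
-24 244 [ 5.5  7.6 26.4]
-20 126 [27.8 28.8 29.8]
-16 131 [28.1 29.1 30. ]
-12 134 [28.2 29.  29.9]
-8 119 [28.  29.2 29.9]
-4 118 [28.2 28.9 30. ]
0 134 [28.1 29.1 30. ]
4 110 [28.  29.  29.8]
8 127 [28.1 28.9 29.8]
12 114 [28.2 29.3 29.9]
16 85 [27.2 28.4 29.2]
20 87 [21.7 23.5 25.8]
24 69 [16.5 18.6 20.4]
28 64 [11.8 14.  15.7]
32 59 [ 5.8  9.4 11. ]
36 96 [5.1 5.9 6.8]
40 96 [5.  6.1 7. ]
((0.4483566880226135, 0.2797321081161499), (0.04223768413066864, 0.05050109326839447), 14.08509635925293)
[-0.0227254 -0.0246421] [0.01960137 0.02593639]
[[0.4844, 0.2853], [0.4879, 0.2865], [0.492, 0.2869], [0.4952, 0.2879], [0.499, 0.2886], [0.5028, 0.2888], [0.5066, 0.29], [0.5098, 0.2908], [0.5138, 0.2922], [0.4628, 0.3199], [0.5181, 0.3068], [0.5218, 0.3077]]
```

```bash
python3 -m pendant '1 -73 -1.5 0 0 0 0;1 -73 -1.5 60 0 0 0;1 -73 -1.5 120 0 0 0;1 -73 -1.5 166 0 0 0;1 -73 -1.5 166 0 0 0'; cat >> h.py <<'E'
def goto(p,head=None):
    s=manip.sense();M=rot(s["tool_rot"]);d=np.array(p)-s["position"]
    print("pos",s["position"].round(4),"x head",np.degrees(np.arctan2(M[1,0],M[0,0])).round(2),"tool z",M[:,2].round(3),"tool shift mm",(M.T@d*1e3).round(1),"F",s["wrist_force"].round(2),"w",s["width"].round(4),"t",s["t"])
E
python3 -c "
from h import *
goto([.4418,.2776,.06]); goto([.4418,.2776,.009])"
```

```text
t: 1.4
position: [0.4318, 0.2822, 0.0578]
tool_rot: [-0.002, 0.612, 0.791, -0.004]
wrist_force: [0.1, 0.4, 0.3]
width: 0.092Traceback (most recent call last):
  File "<string>", line 3, in <module>
    goto([.4418,.2776,.06]); goto([.4418,.2776,.009])
    ~~~~^^^^^^^^^^^^^^^^^^^
  File "h.py", line 20, in goto
    print("pos",s["position"].round(4),"x head",np.degrees(np.arctan2(M[1,0],M[0,0])).round(2),"tool z",M[:,2].round(3),"tool shift mm",(M.T@d*1e3).round(1),"F",s["wrist_force"].round(2),"w",s["width"].round(4),"t",s["t"])
                                                                                                                                                                                               ^^^^^^^^^^^^^^^^
AttributeError: 'float' object has no attribute 'round'
```

```bash
sed -i 's/s\["width"\].round(4)/round(s["width"],4)/' h.py
python3 -m pendant '1 0 0 0 0 0 0;1 0 0 0 0 0 0'
python3 -c "
from h import *
goto([.4418,.2776,.06]); goto([.4418,.2776,.009])"
```

```text
t: 1.65
position: [0.4356, 0.2841, 0.0629]
tool_rot: [0.001, 0.612, 0.791, 0.002]
wrist_force: [0.1, -0.6, -0.2]
width: 0.0918
pos [0.4356 0.2841 0.0629] x head 104.58 tool z [ 0.004  0.002 -1.   ] tool shift mm [-7.8  4.3  2.9] F [ 0.07 -0.63 -0.21] w 0.0918 t 1.65
pos [0.4356 0.2841 0.0629] x head 104.58 tool z [ 0.004  0.002 -1.   ] tool shift mm [-7.9  4.1 53.9] F [ 0.07 -0.63 -0.21] w 0.0918 t 1.65
```

```bash
python3 -m pendant '1 -8 4 10 0 0 0;1 -8 4 40 0 0 0;1 -8 4 53 0 0 0;1 -8 4 53 0 0 0;1 -8 4 53 0 0 0'
python3 -c "
from h import *
goto([.4418,.2776,.009])"
```

```text
t: 2.28
position: [0.4406, 0.2766, 0.008]
tool_rot: [0.0, 0.612, 0.791, 0.0]
wrist_force: [0.1, -0.3, -0.3]
width: 0.0915
pos [0.4406 0.2766 0.008 ] x head 104.56 tool z [ 0.001  0.    -1.   ] tool shift mm [ 0.7  1.4 -1. ] F [ 0.13 -0.28 -0.34] w 0.0915 t 2.275
```

Good. Next I close on the wedge (0.35 opening is enough to grip, since the fingers stop on it), then drag it along +x.

```bash
python3 -m pendant '0.2 0 0 0 0 0 0;0.2 0 0 0 0 0 0;0.2 0 0 0 0 0 0;0.2 0 0 0 0 0 0;0.2 0 0 0 0 0 0'
python3 -c "
from h import *
goto([.4418,.2776,.009])"
for i in 1; do python3 -m pendant '0.2 0 4 0 0 0 0;0.2 0 8 0 0 0 0'; python3 -m pendant '0.2 0 4 0 0 0 0;0.2 0 8 0 0 0 0';python3 -m pendant '0.2 0 4 0 0 0 0;0.2 0 8 0 0 0 0'; done
```

```text
t: 2.9
position: [0.4403, 0.2766, 0.0078]
tool_rot: [-0.0, 0.612, 0.791, 0.0]
wrist_force: [-0.5, 0.1, 0.9]
width: 0.0498
pos [0.4403 0.2766 0.0078] x head 104.56 tool z [ 0.  0. -1.] tool shift mm [ 0.5  1.7 -1.2] F [-0.51  0.13  0.89] w 0.0498 t 2.9
t: 3.15
position: [0.4483, 0.2787, 0.0077]
tool_rot: [-0.0, 0.612, 0.791, 0.0]
wrist_force: [-1.4, -0.2, 0.8]
width: 0.0497
t: 3.4
position: [0.4561, 0.2807, 0.0078]
tool_rot: [0.0, 0.612, 0.791, 0.0]
wrist_force: [-0.2, -0.5, 1.3]
width: 0.0498
t: 3.65
position: [0.4638, 0.2827, 0.0077]
tool_rot: [0.0, 0.612, 0.791, 0.0]
wrist_force: [-1.7, 0.2, 1.5]
width: 0.05
```

That is about 1 N of drag, which suggests the slippery one. I'll feel the other.

```bash
python3 -m pendant '1 0 0 0 0 0 0;1 0 0 0 0 0 0;1 0 0 0 0 0 0;1 0 0 -50 0 0 0;1 0 0 -50 0 0 0'
python3 -m pendant '1 0 60 0 0 0 0;1 0 116 0 0 0 0;1 0 116 0 0 0 0;1 0 116 0 0 0 0;1 0 116 0 0 0 0'
python3 - <<'E'
from h import *
goto([.576,.3114,.008])
im,W,T,p=look("top","t2");im=im.astype(int)
for w in W[180:245,180:235],:
    m=(w[...,2]>.024)&(w[...,2]<.034);n,l,st,c=cv2.connectedComponentsWithStats(m.astype(np.uint8))
    for i in range(1,n):
        if st[i,4]>40: print(st[i],np.median(w[l==i],0).round(4))
E
```

```text
t: 4.28
position: [0.4656, 0.2836, 0.0609]
tool_rot: [0.002, 0.612, 0.791, 0.003]
wrist_force: [0.3, -0.1, 0.2]
width: 0.091
t: 4.9
position: [0.5744, 0.3116, 0.0574]
tool_rot: [-0.0, 0.612, 0.791, -0.001]
wrist_force: [0.6, 0.6, 0.2]
width: 0.0917
pos [0.5744 0.3116 0.0574] x head 104.58 tool z [-0.002 -0.001 -1.   ] tool shift mm [-0.6  1.6 49.4] F [0.58 0.55 0.19] w 0.0917 t 4.9
[14 13 17  5 49] [0.5679 0.3105 0.0288]
[ 17  37  18  16 202] [0.472  0.2859 0.0286]
```

```bash
python3 -m pendant '1 0 1 30 0 0 0;1 0 1 49 0 0 0;1 0 1 49 0 0 0;1 0 1 49 0 0 0;0.2 0 1 49 0 0 0'
python3 -m pendant '0.2 0 0 0 0 0 0;0.2 0 0 0 0 0 0;0.2 0 0 0 0 0 0;0.2 0 0 0 0 0 0;0.2 0 0 0 0 0 0'
python3 -m pendant '0.2 0 4 0 0 0 0;0.2 0 8 0 0 0 0'; python3 -m pendant '0.2 0 4 0 0 0 0;0.2 0 8 0 0 0 0';python3 -m pendant '0.2 0 4 0 0 0 0;0.2 0 8 0 0 0 0'
```

```text
t: 5.58
position: [0.5768, 0.3121, 0.0091]
tool_rot: [0.0, 0.612, 0.791, 0.0]
wrist_force: [0.0, 0.5, 0.3]
width: 0.0859
t: 6.2
position: [0.5768, 0.3118, 0.0088]
tool_rot: [0.0, 0.612, 0.791, -0.0]
wrist_force: [-0.5, -1.4, 1.6]
width: 0.0499
t: 6.45
position: [0.5828, 0.3138, 0.0087]
tool_rot: [-0.001, 0.612, 0.791, -0.002]
wrist_force: [-6.0, -2.2, 6.0]
width: 0.0499
t: 6.7
position: [0.5905, 0.316, 0.0087]
tool_rot: [-0.001, 0.612, 0.791, -0.002]
wrist_force: [-6.3, -1.5, 4.9]
width: 0.0495
t: 6.95
position: [0.5982, 0.318, 0.0088]
tool_rot: [-0.001, 0.612, 0.791, -0.002]
wrist_force: [-6.3, -1.3, 4.0]
width: 0.05
```

The drag is about 6.3 N, so this wedge grips. I'll fit the slide geometry from the first images.

```bash
python3 - <<'E'
from h import *
from scipy.optimize import least_squares
res={}
A=[]
for n in("top","side"):
    D=np.load(f"/tmp/{n}0.npz");W=D["W"].reshape(-1,3);hsv=cv2.cvtColor(D["im"],cv2.COLOR_RGB2HSV).reshape(-1,3)
    ok=np.isfinite(W).all(1)&(W[:,0]>.64)&(W[:,0]<.74)&(W[:,1]>-.27)&(W[:,1]<-.02)&(W[:,2]>.085)
    P=W[ok&(hsv[:,1]>90)&(hsv[:,2]>50)]
    f=lambda v:np.hypot((P[:,0]-v[0])*np.cos(v[2])+(P[:,1]+.15)*np.sin(v[2]),P[:,2]-v[1])-.03
    r=least_squares(f,[.69,.1,.09],loss="soft_l1",f_scale=.002)
    t=r.x[2];ay=-(P[:,0]-r.x[0])*np.sin(t)+(P[:,1]+.15)*np.cos(t)
    e=np.percentile(ay,[.5,99.5]);m=e.mean();c=np.array([r.x[0]-np.sin(t)*m,-.15+np.cos(t)*m,r.x[1]])
    print(n,len(P),"center",c.round(4),"heading deg",np.degrees(t).round(2),"len",np.ptp(e).round(4),"rms",r.fun.std().round(4))
    # deck
    ex=np.array([np.cos(t),np.sin(t)]);ey=np.array([-ex[1],ex[0]])
    q=np.c_[(W[:,:2]-c[:2])@ex,(W[:,:2]-c[:2])@ey,W[:,2]]
    k=np.isfinite(q).all(1)&(q[:,0]>-.15)&(q[:,0]<-.06)&(abs(q[:,1])<.09);k&=abs(q[:,2]-(c[2]-.031+.268*q[:,0]))<.012
    Q=q[k];s=np.linalg.lstsq(np.c_[Q[:,:2],np.ones(len(Q))],Q[:,2],rcond=None)[0];print(" deck z=%.3f x +%.3f y +%.4f"%tuple(s), "expected z0",c[2]-.03/np.cos(.262))
    k=np.isfinite(q).all(1)&(abs(q[:,0]+.09)<.03)&(abs(q[:,1])<.2)&(abs(q[:,2]-s[2]-s[0]*q[:,0])<.012)
    print(" deck y extent",np.percentile(q[k,1],[.5,99.5]).round(4))
    k=np.isfinite(q).all(1)&(abs(q[:,1])<.1)&(q[:,0]>-.3)&(abs(q[:,2]-s[2]-s[0]*q[:,0])<.008)&(q[:,2]>.008)
    print(" deck downhill end",q[k,0].min())
E
```

```text
top 952 center [ 0.6851 -0.1368  0.0971] heading deg 4.93 len 0.2159 rms 0.0019
 deck z=0.267 x +-0.000 y +0.0660 expected z0 0.06605013068745806
 deck y extent [-0.1444  0.1531]
 deck downhill end -0.19834410381166992
side 655 center [ 0.6859 -0.1346  0.0971] heading deg 4.83 len 0.2162 rms 0.001
 deck z=0.268 x +-0.000 y +0.0662 expected z0 0.06607647203279386
 deck y extent [-0.1472  0.1523]
 deck downhill end -0.19449963868792233
```

```bash
python3 -m pendant '0.2 0 0 -60 0 0 0;0.2 0 0 -120 0 0 0;0.2 0 0 -150 0 0 0;0.2 0 0 -150 0 0 0;0.2 0 0 -150 0 0 0'
```

```text
t: 7.58
position: [0.5987, 0.3176, 0.1559]
tool_rot: [-0.001, 0.612, 0.791, -0.002]
wrist_force: [-1.0, -0.4, -4.5]
width: 0.0496
```

```bash
cat >> h.py <<'E'
L=np.array([.6932,-.1350,.0681]);U=np.array([.9624,.0822,.2588]);N=np.array([-.2581,-.0220,.9659]);Y=np.array([-.0851,.9964,0])
RT=np.c_[Y,U,-N]
def deck(s,n,y=0):
    st=manip.sense();M=rot(st["tool_rot"]);d=L+s*U/1e3+n*N/1e3+y*Y/1e3-st["position"]
    e=st["position"]-L
    print("now s,n,y",(np.array([e@U,e@N,e@Y])*1e3).round(1),"shift",(M.T@d*1e3).round(1),"rotvec",R.from_matrix(M.T@RT).as_rotvec().round(3),"F u,n,y",(np.array([U,N,Y])@st["wrist_force"]).round(2),"w",round(st["width"],4),"t",st["t"],"j",st["joints"].round(2))
E
python3 -c "
from h import *
deck(-115,100)"
```

```text
now s,n,y [-31.   99.3 459.1] shift [-438.8 -157.3   21.9] rotvec [-0.266 -0.021  0.168] F u,n,y [-2.18 -4.05 -0.32] w 0.0496 t 7.575 j [ 0.37  0.68  1.14  0.    1.32 -1.45]
```

```bash
python3 -m pendant '0.2 -60 -21 3 -0.04 0 0.02;0.2 -115 -41 6 -0.07 -0.005 0.04;0.2 -170 -61 8 -0.1 -0.008 0.065;0.2 -225 -80 11 -0.135 -0.01 0.085;0.2 -225 -80 11 -0.135 -0.01 0.085'
python3 -c "
from h import *
deck(-115,100)"
```

```text
t: 8.2
position: [0.5767, 0.0762, 0.1448]
tool_rot: [0.043, 0.646, 0.761, 0.048]
wrist_force: [0.0, -0.1, -4.9]
width: 0.0497
now s,n,y [-74.9  99.5 220.4] shift [-216.6  -56.9    3.5] rotvec [-0.133 -0.011  0.077] F u,n,y [-1.22 -4.71 -0.1 ] w 0.0497 t 8.2 j [-0.01  0.45  1.6   0.02  0.96 -1.76]
```

```bash
python3 -m pendant '0.2 -58 -15 1 -0.035 0 0.02;0.2 -113 -30 2 -0.07 -0.005 0.04;0.2 -168 -44 3 -0.1 -0.008 0.06;0.2 -217 -57 3 -0.133 -0.011 0.077;0.2 -217 -57 3 -0.133 -0.011 0.077'
python3 -m pendant '0.2 0 0 0 0 0 0;0.2 0 0 0 0 0 0'
python3 - <<'E'
from h import *
deck(-115,100); deck(-115,20)
look("side","s3")
E
```

```text
t: 8.82
position: [0.5591, -0.1456, 0.1358]
tool_rot: [0.089, 0.67, 0.731, 0.098]
wrist_force: [0.1, 0.7, -4.7]
width: 0.0498
t: 9.07
position: [0.5603, -0.1414, 0.1373]
tool_rot: [0.089, 0.667, 0.733, 0.099]
wrist_force: [-0.4, 0.4, -4.0]
width: 0.0501
now s,n,y [-110.5  101.2    4.9] shift [-4.9 -4.6  1.2] rotvec [ 0.005 -0.004  0.008] F u,n,y [-1.44 -3.79  0.42] w 0.0501 t 9.075 j [-0.46  0.4   1.74  0.2   0.78 -2.25]
now s,n,y [-110.5  101.2    4.9] shift [-5.2 -5.  81.2] rotvec [ 0.005 -0.004  0.008] F u,n,y [-1.44 -3.79  0.42] w 0.0501 t 9.075 j [-0.46  0.4   1.74  0.2   0.78 -2.25]
```

View pics/s3.png

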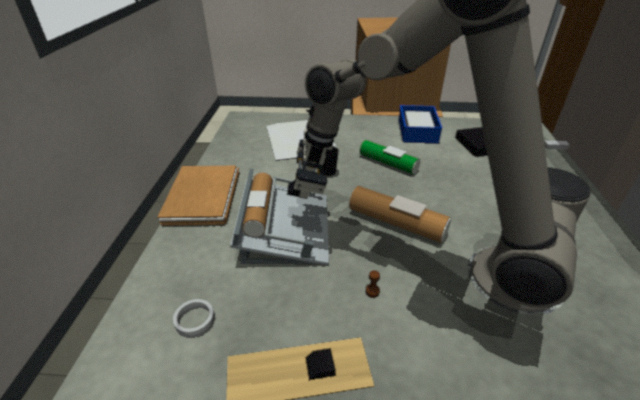

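The side view shows the wedge held level with the deck over its lower part, at about (310,180). The slippery wedge is at (320,362) on the pad, and the bystanders haven't moved. I'll descend now.

```bash
python3 -m pendant '0.2 -2 -3 40 0.005 -0.004 0.008;0.2 -2 -3 75 0.005 -0.004 0.008;0.2 -2 -3 92 0.005 -0.004 0.008;0.2 -2 -3 92 0.005 -0.004 0.008;0.2 -2 -3 92 0.005 -0.004 0.008'
python3 -c "
from h import *
deck(-66,5,3)"
```

```text
t: 9.75
position: [0.5826, -0.1432, 0.0497]
tool_rot: [0.09, 0.671, 0.729, 0.097]
wrist_force: [-0.4, 0.4, -3.9]
width: 0.0498
now s,n,y [-111.9   11.     1.2] shift [ 1.9 45.8  6.1] rotvec [ 0.003  0.003 -0.002] F u,n,y [-1.37 -3.65  0.43] w 0.0498 t 9.75 j [-0.44  0.56  1.76  0.23  0.6  -2.27]
```

```bash
python3 -m pendant '0.2 1 0 5 0 0 0;0.2 1 15 5 0 0 0;0.2 1 32 5 0 0 0;0.2 1 44 5 0 0 0;0.2 1 44 5 0 0 0'
python3 -c "
from h import *
deck(-57.7,2.8,3)"
```

```text
t: 10.38
position: [0.6262, -0.1386, 0.0557]
tool_rot: [0.09, 0.671, 0.729, 0.097]
wrist_force: [0.0, -0.0, -3.9]
width: 0.0502
now s,n,y [-68.    5.3   2.1] shift [ 0.9 10.3  2.6] rotvec [ 0.003  0.002 -0.002] F u,n,y [-0.97 -3.78 -0.05] w 0.0502 t 10.375 j [-0.4   0.61  1.64  0.19  0.66 -2.19]
```

```bash
python3 -m pendant '0.2 0 4 1 0 0 0;0.2 0 4 1 0 0 0'; python3 -m pendant '0.2 0 0 1 0 0 0;0.2 0 0 1 0 0 0'; python3 -m pendant '0.2 0 0 0.7 0 0 0;0.2 0 0 0.7 0 0 0'
python3 -c "
from h import *
deck(-57.7,2.8,3)"
```

```text
t: 10.62
position: [0.6294, -0.1382, 0.055]
tool_rot: [0.089, 0.671, 0.729, 0.096]
wrist_force: [-0.8, -0.6, -3.3]
width: 0.0497
t: 10.88
position: [0.6295, -0.1382, 0.054]
tool_rot: [0.089, 0.672, 0.729, 0.096]
wrist_force: [0.2, -0.4, -4.8]
width: 0.0495
t: 11.12
position: [0.6299, -0.1382, 0.0537]
tool_rot: [0.089, 0.671, 0.729, 0.096]
wrist_force: [-1.5, -0.2, -2.0]
width: 0.0498
now s,n,y [-64.9   2.5   2.2] shift [ 0.9  7.2 -0.3] rotvec [ 0.002  0.002 -0.002] F u,n,y [-1.97 -1.58 -0.1 ] w 0.0498 t 11.125 j [-0.39  0.62  1.63  0.19  0.67 -2.18]
```

```bash
for i in 1; do python3 -m pendant '0.2 0 2 0.5 0 0 0;0.2 0 2 0.5 0 0 0'; python3 -m pendant '0.2 0 2 0 0 0 0;0.2 0 2 0 0 0 0'; python3 -m pendant '0.2 0 1.5 0 0 0 0;0.2 0 1.5 0 0 0 0'; done
python3 -c "
from h import *
deck(-57.7,2.8,3)"
```

```text
t: 11.38
position: [0.6299, -0.1382, 0.0537]
tool_rot: [0.088, 0.671, 0.73, 0.095]
wrist_force: [-12.8, -2.9, 6.3]
width: 0.0499
t: 11.62
position: [0.6324, -0.138, 0.0544]
tool_rot: [0.088, 0.671, 0.73, 0.095]
wrist_force: [-10.7, -2.0, 5.2]
width: 0.05
t: 11.88
position: [0.6336, -0.1378, 0.0547]
tool_rot: [0.088, 0.671, 0.73, 0.095]
wrist_force: [-10.7, -1.2, 5.9]
width: 0.05
now s,n,y [-61.    2.5   2.3] shift [ 0.7  3.3 -0.3] rotvec [-0.002  0.001 -0.002] F u,n,y [-8.85  8.49 -0.3 ] w 0.05 t 11.875 j [-0.39  0.62  1.61  0.19  0.68 -2.18]
```

```bash
python3 -m pendant '0.2 0 1 -0.5 0 0 0;0.2 0 1 -0.5 0 0 0'; python3 -m pendant '0.2 0 1 0 0 0 0;0.2 0 1 0 0 0 0'; python3 -m pendant '0.2 0 1 0 0 0 0;0.2 0 1 0 0 0 0'
python3 -c "
from h import *
deck(-57.7,2.8,3)"
```

```text
t: 12.12
position: [0.6357, -0.1377, 0.0553]
tool_rot: [0.089, 0.671, 0.729, 0.096]
wrist_force: [-6.0, -1.0, 0.8]
width: 0.0496
t: 12.38
position: [0.6357, -0.1377, 0.0553]
tool_rot: [0.088, 0.671, 0.73, 0.095]
wrist_force: [-9.7, -2.3, 2.0]
width: 0.0497
t: 12.62
position: [0.6363, -0.1376, 0.0554]
tool_rot: [0.088, 0.671, 0.73, 0.095]
wrist_force: [-11.6, -2.9, 3.7]
width: 0.0499
now s,n,y [-58.2   2.5   2.2] shift [ 0.8  0.5 -0.3] rotvec [-0.002  0.001 -0.002] F u,n,y [-10.47   6.66  -1.92] w 0.0499 t 12.625 j [-0.39  0.63  1.6   0.18  0.68 -2.17]
```

```bash
python3 -m pendant '0.2 0 1 -0.2 0 0 0;0.2 0 1 -0.2 0 0 0'; python3 -m pendant '0.2 0 1 0 0 0 0;0.2 0 1 0 0 0 0'
python3 - <<'E'
from h import *
from scipy.optimize import least_squares
deck(-57.7,2.8,3)
im,W,T,p=look("side","s4")
D=np.load("/tmp/s4.npz")
for n in("side0","s4"):
    D=np.load(f"/tmp/{n}.npz");W=D["W"].reshape(-1,3);hsv=cv2.cvtColor(D["im"],cv2.COLOR_RGB2HSV).reshape(-1,3)
    e=W-L;u,nn,y=e@U,e@N,e@Y
    k=np.isfinite(u)&(hsv[:,1]>90)&(hsv[:,2]>50)&(abs(u)<.04)&(nn>.01)&(nn<.07)&(y>.0)&(y<.1)
    r=least_squares(lambda v:np.hypot(u[k]-v[0],nn[k]-.03)-.03,[0.],loss="soft_l1",f_scale=.002);print(n,k.sum(),"tube u mm",r.x*1e3)
E
```

```text
t: 12.88
position: [0.6379, -0.1374, 0.0558]
tool_rot: [0.088, 0.671, 0.73, 0.096]
wrist_force: [-8.5, -1.2, 0.7]
width: 0.0497
t: 13.12
position: [0.6382, -0.1373, 0.0559]
tool_rot: [0.088, 0.671, 0.73, 0.095]
wrist_force: [-11.2, -1.1, 1.6]
width: 0.0495
now s,n,y [-56.2   2.5   2.4] shift [ 0.6 -1.5 -0.3] rotvec [-0.002  0.001 -0.002] F u,n,y [-10.47   4.5   -0.19] w 0.0495 t 13.125 j [-0.39  0.63  1.6   0.18  0.69 -2.17]
side0 283 tube u mm [0.59509109]
s4 279 tube u mm [4.54043806]
```

Tube has been pushed about 4 mm up to the curb, so the wedge is in contact. I'll ease back about 3 mm so the tube rests on the wedge near its original line.

```bash
cat >> h.py <<'E'
def tube(n):
    from scipy.optimize import least_squares
    D=np.load(f"/tmp/{n}.npz");W=D["W"].reshape(-1,3);hsv=cv2.cvtColor(D["im"],cv2.COLOR_RGB2HSV).reshape(-1,3)
    e=W-L;u,nn,y=e@U,e@N,e@Y
    k=np.isfinite(u)&(hsv[:,1]>90)&(hsv[:,2]>50)&(abs(u)<.04)&(nn>.01)&(nn<.07)&(y>.0)&(y<.1)
    r=least_squares(lambda v:np.hypot(u[k]-v[0],nn[k]-.03)-.03,[0.],loss="soft_l1",f_scale=.002);print(n,k.sum(),"tube u mm",r.x*1e3)
E
python3 -m pendant '0.2 0 -2 0 0 0 0;0.2 0 -4 0 0 0 0;0.2 0 -4 0 0 0 0;0.2 0 -4 0 0 0 0'
python3 - <<'E'
from h import *
deck(-57.7,2.8,3)
look("side","s5");tube("s5")
E
```

```text
t: 13.68
position: [0.6366, -0.1377, 0.0555]
tool_rot: [0.09, 0.671, 0.729, 0.096]
wrist_force: [0.1, 0.0, -3.1]
width: 0.0501
now s,n,y [-58.    2.5   2.1] shift [ 0.9  0.3 -0.3] rotvec [ 0.002  0.002 -0.002] F u,n,y [-0.65 -2.99 -0.01] w 0.0501 t 13.675 j [-0.39  0.63  1.61  0.19  0.68 -2.17]
s5 279 tube u mm [2.53220138]
```

```bash
python3 -m pendant '0.2 0 0 0.4 0 0 0;0.2 0 0 0.4 0 0 0;1 0 0 0.4 0 0 0;1 0 0 0 0 0 0;1 0 0 0 0 0 0'
python3 -m pendant '1 0 -3 -3 0 0 0;1 0 -3 -40 0 0 0;1 0 -3 -90 0 0 0;1 0 -3 -140 0 0 0;1 0 -3 -140 0 0 0'
python3 - <<'E'
from h import *
deck(-57.7,2.8,3)
look("side","s6");tube("s6");im,W,T,p=look("top","t6")
cv2.imwrite("pics/both6.png",np.hstack([cv2.resize(cv2.imread("pics/s6.png")[120:290,200:370],(400,400)),cv2.resize(cv2.imread("pics/t6.png")[130:240,285:395],(400,400))]))
# knob
P=W[185:225,375:405].reshape(-1,3);e=P-L;u,n,y=e@U,e@N,e@Y;k=(n>.1)&(n<.145)&(abs(u+.144)<.03)
print("knob u n y",k.sum(),u[k].mean(),n[k].max(),y[k].mean())
E
```

```text
t: 14.35
position: [0.6364, -0.1378, 0.0556]
tool_rot: [0.09, 0.671, 0.729, 0.096]
wrist_force: [0.2, 0.2, 0.4]
width: 0.0756
t: 14.98
position: [0.5983, -0.1417, 0.1947]
tool_rot: [0.094, 0.671, 0.729, 0.098]
wrist_force: [-0.0, 0.2, -0.3]
width: 0.0921
now s,n,y [-59.1 147.    1.4] shift [2.500e+00 1.000e-01 1.441e+02] rotvec [ 0.009  0.006 -0.002] F u,n,y [-0.09 -0.25  0.17] w 0.0921 t 14.975 j [-0.42  0.4   1.57  0.16  0.94 -2.15]
s6 289 tube u mm [2.53341844]
knob u n y 48 -0.14346249090475907 0.14036741338085207 -0.12642337745842813
```

View pics/both6.png

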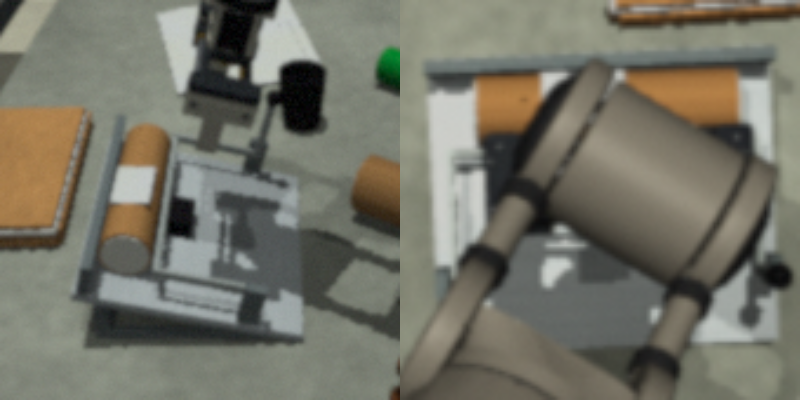

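The left half of the picture shows the wedge at (180,217), under the bar and against the tube. After release, the tube hasn't moved (2.53 mm). Next I'll move the closed fingers to the uphill side of the lever.

```bash
python3 -m pendant '0 -50 -20 -10 0.009 0.006 0;0 -100 -40 -10 0.009 0.006 0;0 -127 -53 -10 0.009 0.006 0;0 -127 -53 -10 0.009 0.006 0;0 -127 -53 -10 0.009 0.006 0'
python3 - <<'E'
from h import *
deck(-112,105,-127)
im,W,T,p=look("wrist","w7")
e=W.reshape(-1,3)-L;u,n,y=e@U,e@N,e@Y;k=(n>.08)&(n<.145)&(abs(u+.144)<.04)&(abs(y+.13)<.04)
print("knob",k.sum(),u[k].mean(),n[k].max(),y[k].mean(),np.percentile(u[k],[2,98]) if k.any() else "")
E
```

```text
t: 15.7
position: [0.5537, -0.2707, 0.1845]
tool_rot: [0.083, 0.672, 0.73, 0.095]
wrist_force: [-0.3, 0.5, -0.3]
width: 0.0463
now s,n,y [-115.3  151.4 -123.4] shift [-3.9  3.7 46.3] rotvec [-0.009 -0.006 -0.003] F u,n,y [-0.35 -0.18  0.51] w 0.0463 t 15.7 j [-0.67  0.43  1.53  0.21  1.   -2.42]
knob 1288 -0.14620492518054176 0.1379079628317222 -0.12853630191661572 [-0.15459951 -0.13590712]
```

View pics/w7.png

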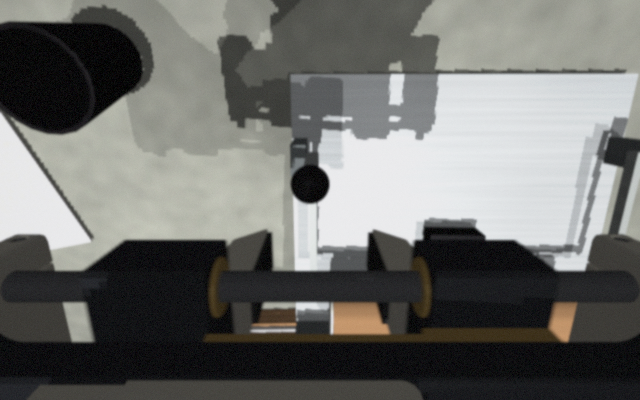

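The picture shows the knob at (310,184), in line with the closing fingers. The pen cup at (60,75) is well to the side.

```bash
python3 -m pendant '0 -4 3 0 -0.009 -0.006 0;0 -4 3 20 -0.009 -0.006 0;0 -4 3 46 -0.009 -0.006 0;0 -4 3 46 -0.009 -0.006 0'
python3 -m pendant '0 0 -5 0 0 0 0;0 0 -10 0 0 0 0;0 0 -15 0 0 0 0;0 0 -20 2 0 0 0;0 0 -25 3 0 0 0'
python3 -c "
from h import *
deck(-200,88,-127)"
```

```text
t: 16.25
position: [0.5682, -0.2728, 0.1403]
tool_rot: [0.088, 0.671, 0.73, 0.096]
wrist_force: [-0.7, -0.5, -0.2]
width: 0.0028
t: 16.88
position: [0.5455, -0.2768, 0.1333]
tool_rot: [0.091, 0.671, 0.729, 0.096]
wrist_force: [4.2, -0.6, 4.5]
width: 0.0006
now s,n,y [-136.9  104.2 -128.7] shift [  1.7 -63.1  16. ] rotvec [ 0.003  0.003 -0.002] F u,n,y [ 5.18  3.29 -1.  ] w 0.0006 t 16.875 j [-0.69  0.48  1.62  0.24  0.86 -2.48]
```

```bash
python3 -m pendant '0 0 -7 1 0 0 0;0 0 -14 2 0 0 0;0 0 -21 4 0 0 0;0 0 -28 6 0 0 0;0 0 -35 8 0 0 0'
python3 -m pendant '0 0 -6 2 0 0 0;0 0 -12 4 0 0 0;0 0 -18 6 0 0 0;0 0 -22 8 0 0 0;0 0 -22 8 0 0 0'
python3 - <<'E'
from h import *
deck(-200,88,-127);look("side","s8");tube("s8")
W=np.load("/tmp/s8.npz")["W"].reshape(-1,3);e=W-L;u,n,y=e@U*1e3,e@N*1e3,e@Y*1e3
k=(abs(y)<110)&(n>50)&(n<140)&(u>-110)&(u<-30);print("bar?",k.sum(),np.median(u[k]),np.median(n[k]))
E
```

```text
t: 17.5
position: [0.5134, -0.2788, 0.1153]
tool_rot: [0.089, 0.672, 0.729, 0.096]
wrist_force: [4.7, 0.4, 1.0]
width: 0.0005
t: 18.12
position: [0.5017, -0.2799, 0.108]
tool_rot: [0.096, 0.671, 0.728, 0.101]
wrist_force: [25.9, 17.4, 23.2]
width: 0.001
now s,n,y [-185.9   91.1 -128. ] shift [  1.  -14.2   2.8] rotvec [ 0.017  0.006 -0.003] F u,n,y [32.41 15.37 15.14] w 0.001 t 18.125 j [-0.76  0.45  1.76  0.3   0.76 -2.61]
s8 300 tube u mm [2.424425]
bar? 137 -65.74788105277786 118.29236608252542
```

The gate is at its stop: the bar is at u=-66, n=118, which is fully open. I'll back off straight away.

```bash
python3 -m pendant '0 0 14 0 0 0 0;0 0 20 -3 0 0 0;0 0 20 -50 0 0 0;0 0 20 -100 0 0 0;0 0 20 -130 0 0 0'
python3 -m pendant '0 0 -40 -30 0 0 0;0 0 -40 -30 0 0 0;0 0 -40 -30 0 0 0'
python3 - <<'E'
from h import *
deck(-200,88,-127);look("side","s9");tube("s9")
W=np.load("/tmp/s9.npz")["W"].reshape(-1,3);e=W-L;u,n,y=e@U*1e3,e@N*1e3,e@Y*1e3
k=(abs(y)<110)&(n>50)&(n<140)&(u>-110)&(u<-30);print("bar?",k.sum(),np.median(u[k]),np.median(n[k]))
E
```

```text
t: 18.8
position: [0.4787, -0.2818, 0.2341]
tool_rot: [0.089, 0.672, 0.729, 0.096]
wrist_force: [-0.2, 0.4, -0.1]
width: 0.0005
t: 19.18
position: [0.4333, -0.2853, 0.2506]
tool_rot: [0.089, 0.672, 0.729, 0.096]
wrist_force: [0.5, 0.3, -0.2]
width: 0.0004
now s,n,y [-215.3  246.7 -127.6] shift [  0.8  15.2 158.6] rotvec [ 0.     0.001 -0.004] F u,n,y [ 0.44 -0.28  0.25] w 0.0004 t 19.175 j [-0.86  0.21  1.68  0.24  1.11 -2.6 ]
s9 296 tube u mm [2.53225729]
bar? 134 -65.66637713341774 118.30162290809344
```

View pics/s9.png

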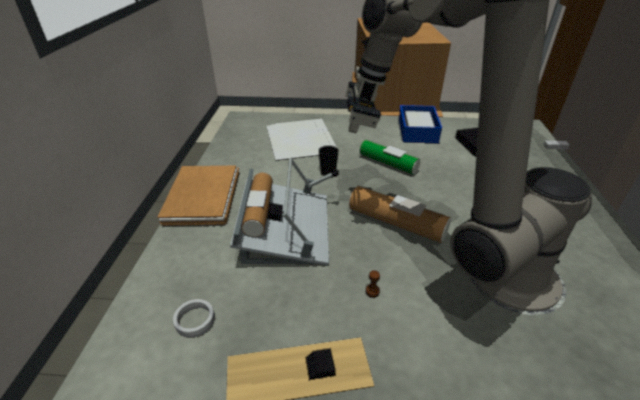

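The gate is open, with its bar at (290,190). The tube at (258,203) rests on the wedge at (275,212), and the robot is clear. I'll hand in.

```bash
python3 -m pendant '0 0 0 0 0 0 0;0 0 0 0 0 0 0;0 0 0 0 0 0 0'; python3 -c "
from h import *
look('side','s10');tube('s10');print(manip.finish_job())"
```

```text
t: 19.6
position: [0.434, -0.2851, 0.2512]
tool_rot: [0.089, 0.671, 0.73, 0.096]
wrist_force: [0.2, -0.9, 0.3]
width: 0.0006
s10 295 tube u mm [2.4333741]
the job is handed in; nothing more can be done
None
```

The tube is chocked with the gripping wedge, the gate is fully open, and I handed the job in at about 20 s; no verdict was reported.

- **Feeling the wedges:** the near wedge dragged at about 1 N, so it is the worn one. The far wedge dragged at about 6.3 N, so I used that one. The worn wedge stays on the pad, about 24 mm from where it started.
- **Placing the wedge:** I set it under the bar against the tube's downhill side. Pushing it home first rolled the tube about 4 mm up to the curb. I eased back and released it with the tube about 2 mm uphill of its original line.
- **Opening the gate:** I pushed the lever downhill with closed fingers until the gate reached its stop. The finger force peaked at about 32 N along the slope (about 39 N in all). That was through the fingertips, not the gripper's body, and I backed off at once.

**Last checks:** With the robot clear, the tube read 2.4–2.5 mm uphill of the line, the same as before the gate opened to within about 0.1 mm. The bar stayed at the fully open position. In the final side view, the tape roll, stamp and pen cup look unmoved; I checked these by eye only. No check failed.

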